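Fit the missing spacer sleeve on the board jig

TASK

The black board jig has spacer sleeves of equal height on three of its four studs. From the three loose aluminium sleeves on the bench, pick the one of that same height and put it over the bare brass stud so that it sits upright, fully down on the jig's plate, then let go of it. Leave the other two loose sleeves standing where they are.

Things in the scene. Friction and masses are not known exactly. Their poses are not given: they have to be found in the camera images.
- sleeve_short: Loose plain aluminium sleeve (a round tube, open at both ends) standing upright on the bench, outside diameter 40 mm, bore 26 mm, height 25 mm. Origin: centre of its lower end; z points up along its bore. Too short for the job; leave it standing where it is.
- sleeve_middle: Loose plain aluminium sleeve (a round tube, open at both ends) standing upright on the bench, outside diameter 40 mm, bore 26 mm, height 40 mm. Origin: centre of its lower end; z points up along its bore. As tall as the three sleeves already on the jig: this is the one to fit.
- sleeve_tall: Loose plain aluminium sleeve (a round tube, open at both ends) standing upright on the bench, outside diameter 40 mm, bore 26 mm, height 55 mm. Origin: centre of its lower end; z points up along its bore. Too tall for the job; leave it standing where it is.
- bare_stud (a point): Foot of the bare brass stud, on its axis, on top of the jig's plate (10 mm above the bench); x, y along the plate's edges, z up. Stud 22 mm tall, 14 mm thick for its lower 8 mm, tapering to 4 mm at the tip. Jig: black plate 190 x 170 x 10 mm, fixed, its centre at (65, -58) mm from here. Fixed sleeves, 40 mm wide and 40 mm tall, stand at (130, 0), (0, -116) and (130, -116) mm from here.
Not all that is in view belongs to the job. Leave any red look-alike of the sleeve_middle alone.

How it is judged (in metres and radians):
At the end, for the whole second after the job is handed in: The 40 mm sleeve stands over the bare stud, its lower end within 4 mm of the plate's top face and its axis within 12 mm of the stud's, upright within 7 degrees, at rest; the 25 mm and 55 mm sleeves are within 30 mm of where they stood (horizontal distance between sleeve_middle and bare_stud below 0.012 m and z of sleeve_middle in the frame of bare_stud between -0.004 and 0.004 m and angle between the z axis of sleeve_middle and the z axis of bare_stud, either way round below 0.12 rad and linear speed of sleeve_middle below 0.02 m/s and distance of each of sleeve_short, sleeve_tall from where it was at the start of the episode below 0.03 m); the robot touches nothing.
It fails at once if the short sleeve is moved by more than 30 mm or tipped over (distance of sleeve_short from where it was at the start of the episode above 0.03 m or angle between sleeve_short's own z axis and vertical above 0.5 rad).
It fails at once if the tall sleeve is moved by more than 30 mm or tipped over (distance of sleeve_tall from where it was at the start of the episode above 0.03 m or angle between sleeve_tall's own z axis and vertical above 0.5 rad).
It also fails if it takes over 32 s, if anything falls off the work surface, if the arm or the gripper's body presses on something with over 40 N, if the wrist force passes 120 N, or if a joint passes its speed limit or range.

ROBOT

A 6-joint arm with a two-finger parallel gripper is mounted at the origin on a cart in front of the work surface, level with it; the furniture and walls round the work are solid. World frame = base frame: x ahead of the robot, y to its left, z up, the work surface at z = 0. Lengths are in mm, angles in rad, forces in N, time in s.
With the tool pointing down it reaches from about 275 to 1000 mm from the base axis. Payload 8.4 kg.
Tool frame: the origin (TCP) lies on the centre line of the jaws, within the pads' length; the fingertips stand 17 mm ahead of it and the grasp point (between the pads) lies 2 mm behind it; z points along the fingers, y is the line along which they close (so a half turn about z gives the same grasp; the last joint's range is limited). The gripper opens to 85 mm and grips with 20 to 120 N. Pads are 22 mm wide; open, the fingers measure 114 mm over their backs; the gripper's body (76 mm by 85 mm) begins 54 mm behind the grasp point. The pads swing forward as they close: fully open they stand 13 mm farther back than shut.
Start: joints at [-1.341, 0.353, 1.633, -0, 1.155, -0.002], TCP at [143.579, -608.287, 248.281] pointing down, gripper open.
Joint ranges: [-2.63, 2.63], [-0.92, 2.1], [0.06, 2.66], [-1.3, 4.44], [0, 2.69], [-3.02, 3.02]. Speed limits (rad/s): [2.22, 2.22, 2.79, 3.14, 3.14, 3.14].

INTERFACE

Orientations are given as [roll, pitch, yaw] about the fixed x, y, z axes, in that order (R = Rz(yaw) Ry(pitch) Rx(roll)).
In Python, from rig import r, eyes gives the robot as it stands. The module is installed in compiled form; this text tells all that it offers.
- The arm moves only by the shell command python3 -m inch 'ROWS' [FORCE]. ROWS is JSON, a list of rows, each a list of 7 numbers: the shift along the tool's x, y, z in m, then the turn, a rotation vector about the tool's x, y, z in degrees, then the closure, from -1 (fully open) to 1 (shut). In form: [[x, y, z, rx, ry, rz, gripper], ...]. A call has 1 to 8 rows; each row shifts and turns the commanded pose from where the row before left it, along the tool's axes as they then stand; what a row does not reach is not made up. A row lasts 1/10 s, in which the tool goes at most 50 mm and 8.59 degrees, less where a joint would pass 70% of its speed; a pose out of reach is approached as far as the arm can. A call with a gripper value outside its range is refused whole. The fingers move at their own pace and stop on an object; FORCE is the grip in N (left out, the last holds). Time passes only in rows, so rows that do not move let the fingers close. It gives the time, the measured TCP pose, the force, the opening and the grip force at its end, in the units of the state.
- r.sense(): the state, without advancing time (a new reading comes with each control period).
- eyes.grab_frame(name): name is "side" or "top"; returns a dict with "img" (400x640x3 uint8, blue, green, red), "fx", "fy", "cx", "cy" (pixels), "D" ([k1, k2, p1, p2, k3] as OpenCV has them; the pictures are not rectified), "R" (3x3) and "t" (3): a world point X has camera coordinates R X + t. Camera axes: x right, y down, z forward; pixel columns grow to the right and rows downward; lengths in mm; the calibration is good to about 2 mm. A picture is of the moment at which its call begins. There is no depth.
- r.sign_off(): hands the job in; it is judged then, once.
The state is a dict: "clock": time; "qpos": joint angles; "qvel": joint speeds; "joint_efforts": joint torques, N m; "eef_pos": TCP position; "tcp_rot": TCP orientation; "contact_force": force on the tool from outside, world axes, zero at the start; "wrist_torque": the same for the moment, N m; "opening": opening from 0.0 (shut) to 1.0 (fully open); "grasp_force": force on a finger pad.
Only numpy, scipy, OpenCV 4.12 (cv2) and the standard library are available. Lean on these libraries where they do the work, as an engineer would, in place of code of your own. Each camera call takes 0.05 s, during which the arm holds its last target. There are 200 camera calls.

## Working session

There is one attempt and no reset: what is moved stays moved. The work goes in short steps, Python scripts to look and compute and a shell command to move; the robot and the scene stay as the last step left them, time stands still between calls to the robot, and variables do not carry over. Pictures are saved under pics/ and viewed, at most 10 in all, crops included, and the job is handed in when it is done.

```bash
mkdir -p pics
python3 - <<'E'
from rig import r, eyes
import cv2,pickle
for n in("top","side"):
    f=eyes.grab_frame(n);cv2.imwrite(f"pics/{n}0.png",f["img"]);pickle.dump(f,open(n+"0.pkl","wb"))
    print(n,f["R"],f["t"],f["fx"],f["D"])
s=r.sense();print(s["clock"],s["eef_pos"],s["tcp_rot"],s["opening"])
E
```

```text
top [[-0.03768917 -0.99928403 -0.00331007]
 [-0.97883063  0.03758419 -0.20119153]
 [ 0.20117189 -0.00434274 -0.97954633]] [ 96.9705224  550.86207338 797.40110459] 430.9992067649988 [-0.02883266  0.          0.          0.          0.        ]
side [[-0.93330368 -0.35864726  0.01778714]
 [-0.19740689  0.47107175 -0.85972201]
 [ 0.29995792 -0.80589302 -0.51045244]] [517.14540023 110.8211089  880.26790839] 448.1096059995243 [-0.12953167  0.          0.          0.          0.        ]
0.1 [ 143.50474522 -607.90491243  247.65069978] [-3.14038971e+00 -1.36699269e-05  2.31802363e-01] 1.0033832395569093
```

View pics/top0.png

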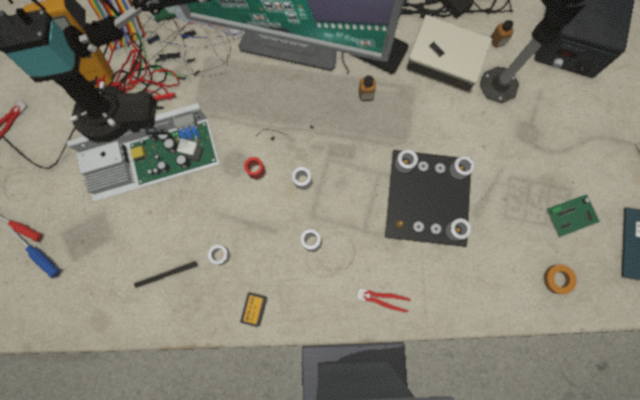

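View pics/side0.png

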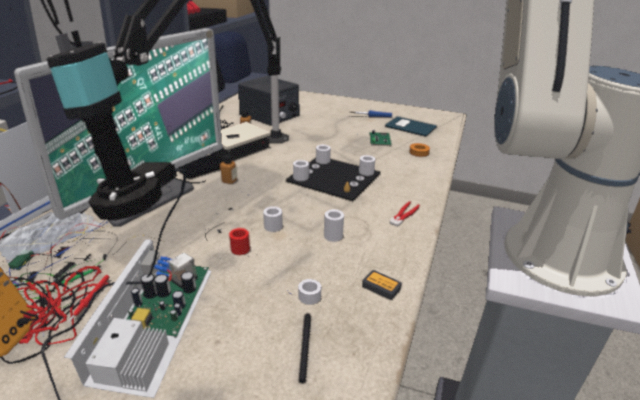

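Side view: the loose sleeves are middle (273,219), tall (334,225) and short (310,291), with a red decoy at (239,241) and the stud at (347,187). Top view: middle (302,177), tall (311,239), short (218,254), stud at about (400,224), and fixed sleeves at (407,160), (464,167) and (460,229).

```bash
cat > h.py <<'E'
import cv2,numpy as np
def ray(f,p):
    K=np.array([[f["fx"],0,f["cx"]],[0,f["fy"],f["cy"]],[0,0,1]])
    q=cv2.undistortPoints(np.array([[p]],float),K,np.array(f["D"]))[0,0]
    R=np.array(f["R"]);return -R.T@np.array(f["t"]),R.T@np.array([q[0],q[1],1])
def plane(f,p,z):
    o,d=ray(f,p);return o+d*(z-o[2])/d[2]
def project(f,X):
    K=np.array([[f["fx"],0,f["cx"]],[0,f["fy"],f["cy"]],[0,0,1]])
    return cv2.projectPoints(np.array([X],float),cv2.Rodrigues(np.array(f["R"]))[0],np.array(f["t"],float),K,np.array(f["D"]))[0].ravel()
def cross(f,p,g,q):
    a,d=ray(f,p);b,e=ray(g,q);s=np.linalg.lstsq(np.c_[d,-e],b-a,rcond=None)[0]
    return (a+s[0]*d+b+s[1]*e)/2
E
python3 - <<'E'
from h import *;import pickle
f=pickle.load(open("top0.pkl","rb"));im=f["img"]
hsv=cv2.cvtColor(im,cv2.COLOR_BGR2HSV)
for n,x,y,z in[("mid",302,177,40),("tall",311,239,55),("short",218,254,25),("A",407,160,50),("B",460,229,50),("C",464,167,50)]:
    w=18;m=((hsv[...,1]<28)&(hsv[...,2]>150)).astype(np.uint8)[y-w:y+w,x-w:x+w]
    cs,h=cv2.findContours(m,cv2.RETR_CCOMP,cv2.CHAIN_APPROX_NONE)
    for c,hh in zip(cs,h[0]):
        a=cv2.contourArea(c)
        if a>25:
            (u,v),rad=cv2.minEnclosingCircle(c);print(n,"hole" if hh[3]>=0 else "outer",a,u+x-w,v+y-w,rad,plane(f,(u+x-w,v+y-w),z)[:2].round(1))
print("stud",plane(f,(400,224),25))
g=pickle.load(open("side0.pkl","rb"))
def up(i,x0,y0,x1,y1,k):return cv2.resize(i[y0:y1,x0:x1],None,fx=k,fy=k,interpolation=cv2.INTER_CUBIC)
a=up(im,280,140,480,260,4);b=up(g["img"],230,140,390,260,4);b=b[:240*2]
cv2.imwrite("pics/c1.png",a);cv2.imwrite("pics/c2.png",b)
E
```

```text
mid outer 299.5 301.1645965576172 175.79192543029785 10.541155815124512 [598.1 123.1]
mid hole 116.0 301.0 176.0 7.071167945861816 [597.7 123.5]
tall outer 338.0 310.0 238.5 11.10190200805664 [468.2 108.6]
tall hole 130.0 309.738094329834 238.119047164917 6.995805740356445 [468.9 109. ]
short outer 310.5 216.7199993133545 253.42000007629395 10.92414665222168 [448.3 297.4]
short hole 123.5 216.57920837402344 253.6782169342041 6.827783584594727 [447.8 297.7]
A outer 269.5 407.3163261413574 158.0510196685791 9.772019386291504 [624.4 -93.8]
A hole 131.5 407.1923084259033 158.59615325927734 6.992408752441406 [623.3 -93.5]
B outer 300.5 461.0 228.5 10.594910621643066 [ 476.8 -188.6]
B hole 143.0 460.51020431518555 228.26530647277832 7.283298969268799 [ 477.3 -187.7]
C outer 285.5 464.88888931274414 164.72222232818604 10.256834983825684 [ 606.  -209.7]
C hole 135.0 464.1071434020996 165.0 7.177250385284424 [ 605.5 -208. ]
stud [493.59931419 -73.5588713   25.        ]
```

View pics/c1.png

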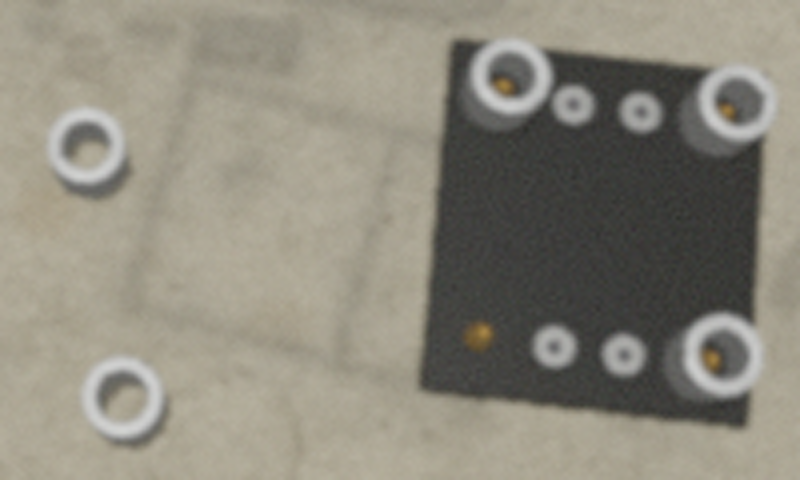

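View pics/c2.png

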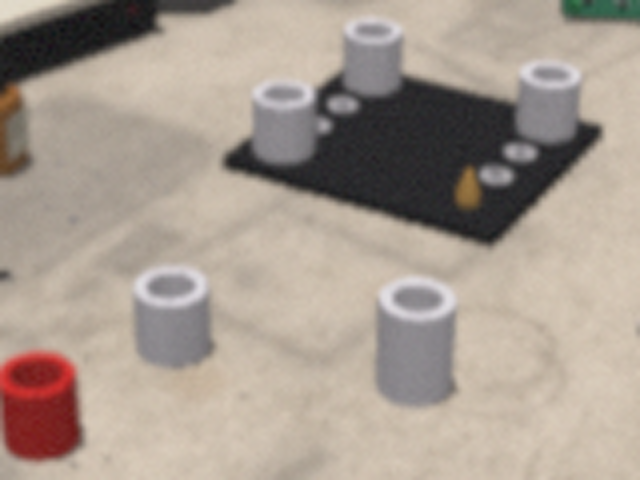

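The crops confirm it: the bare stud is at about (400,224) in the top view and (347,190) in the side view, and the middle sleeve's rim is at (273,211) in the side view. I'll cross-check across both views and start moving over the sleeve.

```bash
python3 - <<'E'
from h import *;import pickle
f=pickle.load(open("top0.pkl","rb"));g=pickle.load(open("side0.pkl","rb"))
print(cross(f,(301,176),g,(272.5,211.5)),cross(f,(309.8,238.2),g,(334,214.2)))
print(plane(g,(272.5,211.5),40),plane(g,(347.2,182.),32),project(f,[495,-73,32]),project(g,[495,-73,32]))
E
python3 -m inch '[[0.028,-0.028,0,0,0,0,-1],[0.028,-0.028,0,0,0,0,-1],[0.028,-0.028,0,0,0,0,-1],[0.028,-0.028,0,0,0,0,-1],[0.028,-0.028,0,0,0,0,-1],[0.028,-0.028,0,0,0,0,-1],[0.028,-0.028,0,0,0,0,-1],[0.028,-0.028,0,0,0,0,-1]]' 40
python3 -m inch '[[0.028,-0.028,0,0,0,0,-1],[0.028,-0.028,0,0,0,0,-1],[0.028,-0.028,0,0,0,0,-1],[0.028,-0.028,0,0,0,0,-1],[0.028,-0.028,0,0,0,0,-1],[0.028,-0.028,0,0,0,0,-1],[0.028,-0.028,0,0,0,0,-1],[0.028,-0.028,0,0,0,0,-1]]'
```

```text
[598.24269295 123.56931524  36.08895275] [468.05605598 108.78892073  52.50205655]
[594.99269398 129.23044489  40.        ] [493.68885659 -71.3377196   32.        ] [400.25382541 222.85320622] [346.88201175 181.59687946]
clock: 0.9
eef_pos: [310.5, -337.3, 248.1]
tcp_rot: [-3.141, 0.0, 0.231]
contact_force: [0.7, 0.2, 0.4]
opening: 0.999
grasp_force: 0.0
clock: 1.7
eef_pos: [477.1, -67.7, 248.2]
tcp_rot: [-3.142, 0.0, 0.232]
contact_force: [1.3, -0.4, -0.4]
opening: 0.997
grasp_force: 0.0
```

```bash
python3 -m inch '[[0.027,-0.027,0,0,0,0,-1],[0.027,-0.027,0,0,0,0,-1],[0.027,-0.027,0.02,0,0,0,-1],[0.027,-0.027,0.03,0,0,0,-1],[0.027,-0.026,0.04,0,0,0,-1],[0.026,-0.026,0.04,0,0,0,-1],[0,0,0,0,0,0,-1],[0,0,0,0,0,0,-1]]'
python3 - <<'E'
from rig import r,eyes;from h import *
s=r.sense();print(s["eef_pos"])
a=eyes.grab_frame("side")
cv2.imwrite("pics/s1.png",cv2.resize(a["img"][100:300,180:440],None,fx=3,fy=3))
E
```

```text
clock: 2.5
eef_pos: [592.4, 118.4, 123.6]
tcp_rot: [3.142, 0.003, 0.233]
contact_force: [-0.4, -1.0, 0.3]
opening: 1.0
grasp_force: 0.0
[592.3802424  118.35941758 123.61333146]
```

View pics/s1.png

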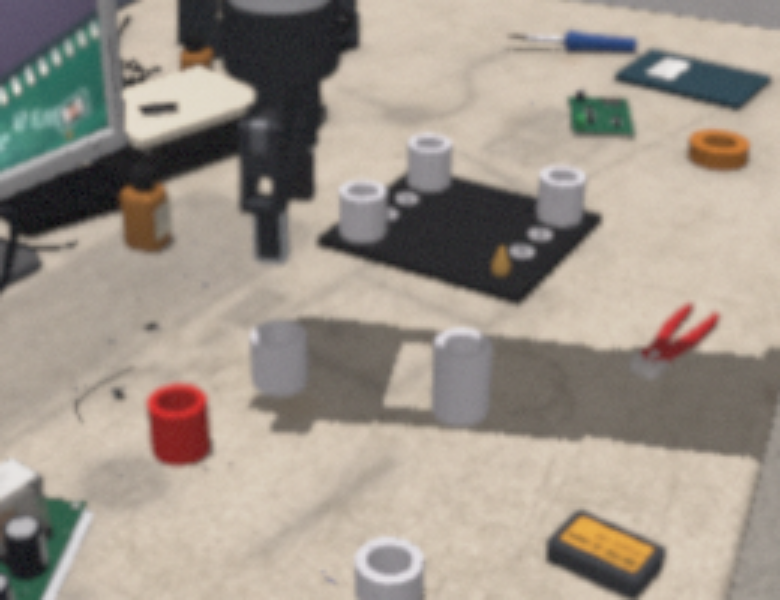

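The gripper hangs above the middle sleeve, which is at (273,218) in full-frame pixels. Nothing is disturbed, so I'll go down and grip.

```bash
python3 -m inch '[[0.006,-0.005,0,0,0,0,-1],[0,0,0.025,0,0,0,-1],[0,0,0.025,0,0,0,-1],[0,0,0.025,0,0,0,-1],[0,0,0.022,0,0,0,-1],[0,0,0,0,0,0,-1],[0,0,0,0,0,0,0.2],[0,0,0,0,0,0,1]]' 40
python3 -m inch '[[0,0,0,0,0,0,1],[0,0,0,0,0,0,1],[0,0,0,0,0,0,1],[0,0,0,0,0,0,1],[0,0,0,0,0,0,1]]' 40
```

```text
clock: 3.35
eef_pos: [599.4, 124.4, 30.1]
tcp_rot: [3.142, -0.003, 0.231]
contact_force: [-0.2, 0.2, 0.2]
opening: 0.694
grasp_force: 0.0
clock: 3.85
eef_pos: [599.0, 124.5, 29.8]
tcp_rot: [3.141, -0.002, 0.232]
contact_force: [-1.7, -1.6, 9.2]
opening: 0.452
grasp_force: 39.6
```

```bash
python3 -m inch '[[0,0,-0.01,0,0,0,1],[0,0,-0.02,0,0,0,1],[0,0,-0.025,0,0,0,1],[0,0,-0.025,0,0,0,1],[0,0,0,0,0,0,1]]'
python3 -m inch '[[-0.021,0.024,0,0,0,0,1],[-0.021,0.024,0,0,0,0,1],[-0.021,0.024,0,0,0,0,1],[-0.021,0.024,0,0,0,0,1],[-0.021,0.024,0,0,0,0,1],[-0.021,0.024,0,0,0,0,1],[-0.020,0.024,0,0,0,0,1],[0,0,0,0,0,0,1]]'
python3 -m inch '[[0,0,0,0,0,0,1],[0,0,0,0,0,0,1]]'
python3 - <<'E'
from rig import r,eyes;from h import *
s=r.sense();print(s["eef_pos"],s["grasp_force"])
a=eyes.grab_frame("side");b=eyes.grab_frame("top")
cv2.imwrite("pics/s2.png",np.hstack([cv2.resize(a["img"][100:250,260:390],None,fx=3,fy=3),cv2.resize(b["img"][130:280,340:470],None,fx=3,fy=3)]))
E
```

```text
clock: 4.35
eef_pos: [600.3, 124.8, 112.3]
tcp_rot: [3.141, -0.006, 0.232]
contact_force: [0.6, 0.5, -1.3]
opening: 0.451
grasp_force: 40.6
clock: 5.15
eef_pos: [492.3, -74.9, 107.7]
tcp_rot: [-3.141, 0.002, 0.23]
contact_force: [0.2, 0.3, -0.7]
opening: 0.451
grasp_force: 40.6
clock: 5.35
eef_pos: [495.0, -72.2, 108.0]
tcp_rot: [-3.142, -0.001, 0.232]
contact_force: [0.4, -0.1, -1.1]
opening: 0.451
grasp_force: 40.6
[494.95236184 -72.23830159 108.04173051] 40.649827513843775
```

View pics/s2.png

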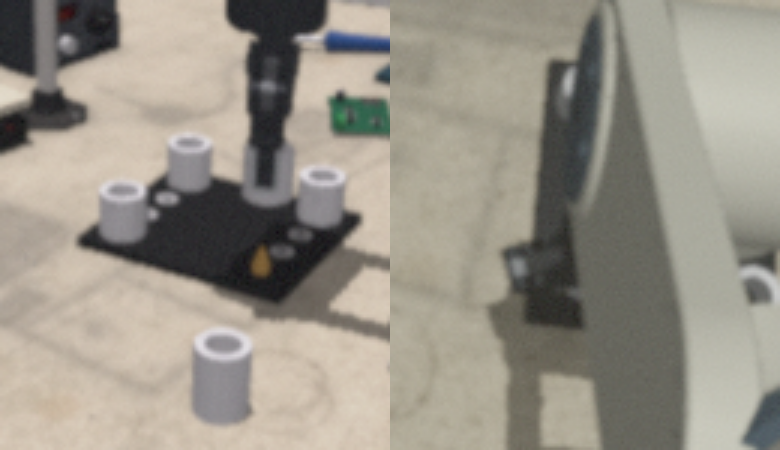

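The sleeve is held upright above the stud. Its lower end is centred at about (349,165) in full-frame side pixels, with the stud tip at (347,182); the top view is blocked by the arm. I'll check that against the projection.

```bash
python3 - <<'E'
from h import *;import pickle
g=pickle.load(open("side0.pkl","rb"))
for z in(10,32,78,118):print(z,project(g,[495,-72.5,z]))
E
python3 -m inch '[[0,0,0.02,0,0,0,1],[0,0,0.015,0,0,0,1],[0,0,0,0,0,0,1],[0,0,0,0,0,0,1]]'
python3 - <<'E'
from rig import r,eyes;from h import *
a=eyes.grab_frame("side")
cv2.imwrite("pics/s3.png",cv2.resize(a["img"][130:220,290:400],None,fx=6,fy=6))
E
```

```text
10 [346.31008545 189.72055502]
32 [346.82010345 181.68756503]
78 [347.91106538 164.35597987]
118 [348.88664442 148.67990677]
clock: 5.85
eef_pos: [494.6, -72.2, 73.0]
tcp_rot: [-3.141, 0.001, 0.233]
contact_force: [-0.3, 0.3, -0.6]
opening: 0.449
grasp_force: 40.6
```

View pics/s3.png

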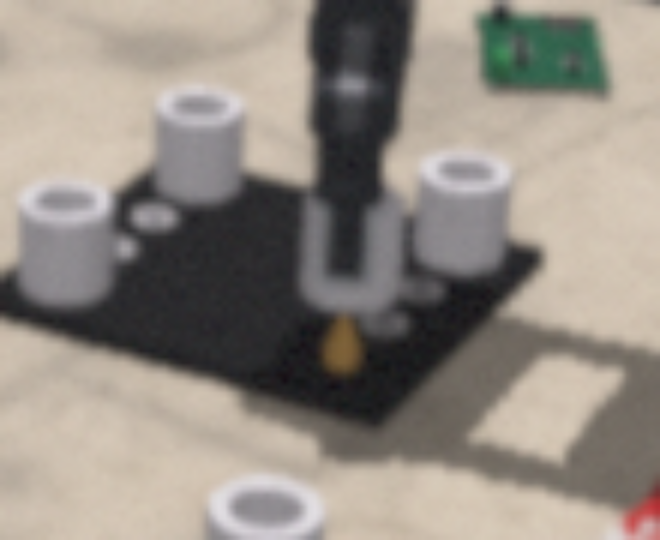

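The sleeve spans x 300–404 in the crop (centre 352) and the stud axis is at about 344, so the offset is about 2 mm towards −x. I'll correct that and lower.

```bash
python3 -m inch '[[0.002,0,0.006,0,0,0,1],[0,0,0.006,0,0,0,1],[0,0,0.006,0,0,0,1],[0,0,0.006,0,0,0,1],[0,0,0.005,0,0,0,1],[0,0,0.002,0,0,0,1],[0,0,0,0,0,0,1],[0,0,0,0,0,0,1]]'
```

```text
clock: 6.7
eef_pos: [496.5, -72.3, 42.0]
tcp_rot: [3.142, -0.0, 0.232]
contact_force: [-0.4, -0.6, -1.6]
opening: 0.454
grasp_force: 40.6
```

```bash
python3 -m inch '[[0,0,0.001,0,0,0,1],[0,0,0.001,0,0,0,1],[0,0,0,0,0,0,1],[0,0,0,0,0,0,1]]'
```

```text
clock: 7.1
eef_pos: [496.5, -72.3, 40.1]
tcp_rot: [3.142, -0.0, 0.232]
contact_force: [-0.9, 0.3, -0.8]
opening: 0.45
grasp_force: 40.6
```

```bash
python3 -m inch '[[0,0,0.001,0,0,0,1],[0,0,0,0,0,0,1],[0,0,0,0,0,0,1]]'
```

```text
clock: 7.4
eef_pos: [496.5, -72.3, 39.8]
tcp_rot: [3.142, -0.0, 0.232]
contact_force: [-3.8, 0.3, 12.6]
opening: 0.458
grasp_force: 41.9
```

Contact force (12.6 N) at the expected seated height. I'll release and retreat straight up, then swing clear.

```bash
python3 -m inch '[[0,0,0,0,0,0,0],[0,0,0,0,0,0,-0.5],[0,0,0,0,0,0,-1],[0,0,0,0,0,0,-1],[0,0,0,0,0,0,-1],[0,0,0,0,0,0,-1]]'
python3 -m inch '[[0,0,-0.01,0,0,0,-1],[0,0,-0.03,0,0,0,-1],[0,0,-0.04,0,0,0,-1],[0,0,-0.04,0,0,0,-1],[0,0,-0.04,0,0,0,-1],[0,0,-0.03,0,0,0,-1],[-0.03,0.03,0,0,0,0,-1],[-0.03,0.03,0,0,0,0,-1]]'
python3 -m inch '[[-0.03,0.03,0,0,0,0,-1],[-0.03,0.03,0,0,0,0,-1],[-0.03,0.03,0,0,0,0,-1],[-0.03,0.03,0,0,0,0,-1],[-0.03,0.03,0,0,0,0,-1],[-0.03,0.03,0,0,0,0,-1],[0,0,0,0,0,0,-1],[0,0,0,0,0,0,-1]]'
python3 - <<'E'
from rig import r,eyes;from h import *
a=eyes.grab_frame("side");b=eyes.grab_frame("top")
cv2.imwrite("pics/s4.png",np.hstack([cv2.resize(a["img"][130:320,270:400],None,fx=3,fy=3),cv2.resize(b["img"][120:310,350:480],None,fx=3,fy=3)]))
E
```

```text
clock: 8.0
eef_pos: [496.4, -72.2, 38.9]
tcp_rot: [-3.142, 0.0, 0.232]
contact_force: [-0.5, -0.4, 0.1]
opening: 1.002
grasp_force: 0.0
clock: 8.8
eef_pos: [452.2, -144.8, 231.0]
tcp_rot: [3.14, -0.003, 0.235]
contact_force: [0.3, -0.5, -0.1]
opening: 1.002
grasp_force: 0.0
clock: 9.6
eef_pos: [317.3, -361.4, 229.5]
tcp_rot: [3.142, -0.0, 0.229]
contact_force: [-0.1, 0.9, -0.1]
opening: 0.998
grasp_force: 0.0
```

View pics/s4.png

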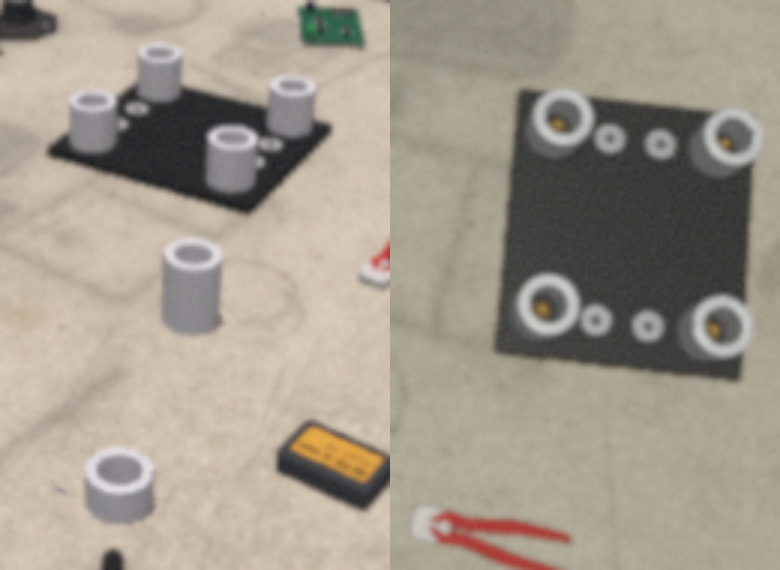

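The sleeve stands upright over the stud, at about (347,183) side and (402,221) top. It sits level with the three fixed sleeves, and the tall and short sleeves are where they were.

```bash
python3 -c "from rig import r;print(r.sign_off())"
```

```text
the job is handed in; nothing more can be done
None
```

The 40 mm sleeve is over the bare stud, standing upright on the plate and released; the short and tall sleeves were not moved, and the job was handed in at about 10 s (no verdict was returned).

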